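Switch off the bench centrifuge and take off its bayonet cover

ROBOT

A 7-joint arm with a two-finger parallel gripper is mounted at the origin on the work surface. World frame = base frame: x ahead of the robot, y to its left, z up, the work surface at z = 0. Lengths are in mm, angles in rad, forces in N, time in s.
With the tool pointing down it reaches from about 425 to 825 mm from the base axis. Payload 3.6 kg.
Tool frame: the origin (TCP) lies at the very end of the fingers, on their centre line; the grasp point (between the pads) lies 19 mm behind it; z points along the fingers, y is the line along which they close (so a half turn about z gives the same grasp; the last joint's range is limited). The gripper opens to 85 mm and grips with 20 to 120 N. Pads are 22 mm wide; open, the fingers measure 114 mm over their backs; the gripper's body (76 mm by 85 mm) begins 54 mm behind the grasp point. The pads swing forward as they close: fully open they stand 13 mm farther back than shut.
Start: joints at [1.208, 0.615, -0.013, 1.423, 0.008, 1.103, -0.04], TCP at [214.815, -613.445, 205.497] pointing down, gripper open.
Joint ranges: [-3.12, 3.12], [-0.3, 2.06], [-1.34, 1.32], [0.26, 2.42], [-1.36, 4.5], [0.01, 1.98], [-2.84, 2.84]. Speed limits (rad/s): [2.79, 2.79, 3.14, 3.14, 3.14, 3.14, 3.14].

INTERFACE

Orientations are given as a unit quaternion [w, x, y, z].
In Python, from bench import manip gives the robot as it stands.
- The arm moves only by the tool arm_command, never from a script. Its argument "plan" is one flat list of numbers, 7 for each row, row after row: the turn, a rotation vector about the tool's x, y, z in degrees, then the shift along the tool's x, y, z in m, then the gripper command: -1 is fully open, 1 is shut, values between are in proportion. In form: [ax, ay, az, dx, dy, dz, jaw, ax, ay, az, dx, dy, dz, jaw, ...]. A call has exactly 10 rows; each row is the pose to reach, as a shift and turn from the pose commanded when the call began, along the tool's axes at that moment; what a row does not reach only later rows make up. A row lasts 1/12 s, in which the tool goes at most 41.7 mm and 7.16 degrees, less where a joint would pass 70% of its speed; a pose out of reach is approached as far as the arm can. A call with a gripper value outside its range is refused whole. The fingers move at their own pace and stop on an object; "newtons" is the grip in N (left out, the last holds). Time passes only in rows, so rows that repeat a pose let the fingers close, or fill a call up. It gives the time, the measured TCP pose, the force, the opening and the grip force at its end, in the units of the state.
- manip.observe(): the state, without advancing time (a new reading comes with each control period).
- manip.get_image(name): name is "scene" or "top" or "wrist"; returns (picture, depth): 420x560x3 uint8, red, green, blue; 420x560 float32, mm along the optical axis (not along the pixel's ray), 0 where there is no reading.
- manip.camera_model(name): a dict with "intrinsics" (3x3 intrinsics, pixels), "origin" and "orientation" of the camera in the world; the wrist camera has in their place "hand_eye" (4x4, takes a point from camera to tool coordinates, whose origin is the TCP and whose axes are the flange's). Camera axes: x right, y down, z forward; pixel columns grow to the right and rows downward; lengths in mm; the calibration is good to about 2 mm. The wrist camera is an equidistant fisheye: a pixel r from the principal point sees the ray r / f radians off the axis. A picture is of the moment at which its call begins: read the wrist's pose just before it. camera_model takes no time and is no camera call.
- manip.close_job(): hands the job in; it is judged then, once.
The state is a dict: "t": time; "joints": joint angles; "qvel": joint speeds; "tau": joint torques, N m; "tool_pos": TCP position; "eef_rot": TCP orientation; "force": force on the tool from outside, world axes, zero at the start; "ft_torque": the same for the moment, N m; "width": opening from 0.0 (shut) to 1.0 (fully open); "gripper_force": force on a finger pad.
Only numpy, scipy, OpenCV 4.12 (cv2) and the standard library are available. Lean on these libraries where they do the work, as an engineer would, in place of code of your own. Each camera call takes 0.05 s, during which the arm holds its last target. There are 200 camera calls.

TASK

Switch the bench centrifuge off by turning its black dial anticlockwise all the way to its stop. Only then unlock the blue round cover with a quarter turn anticlockwise, lift it off, and set it down gently, handle up, wholly on the green-edged mat. Do not push or knock over the bottles, racks and boxes standing around.

Things in the scene. Friction and masses are not known exactly. Their poses are not given: they have to be found in the camera images.
- machine: White bench centrifuge, fixed, 210 mm (x) by 320 mm (y), flat deck 105 mm above the table; origin at the centre of its underside on the table, x to its rear, y to its left, z up; yaw within 0.4 rad of the world's. A grey console (x 75 to 105 mm) runs along the rear edge, 30 mm above the deck. The dial is on the +y half of the deck, the covered rotor chamber on the -y half.
- dial (a joint): Angle of the black dial, rad: 0 at the anticlockwise (off) stop, 4.4 at the clockwise stop; starts between 1.2 and 4.0; falls as the dial turns anticlockwise seen from above. Its fin points, in the machine's frame, at angle 2.2 - value from +x towards +y. A drag of about 0.12 N m holds it where it is left; no spring.
- dial_axis (a point): Point fixed on the machine on the dial's vertical axis, 30 mm above the deck, at x -15, y 85 mm in the machine's frame. The dial is a black disc of 38 mm radius, its top 13 mm above the deck. The deck round it is free of anything for 70 mm from the axis. A red mark on the deck shows where the fin points when off.
- dial_tip (a point): Point inside the dial's upright fin, 45 mm from the axis, 31 mm above the deck; turns with the dial, x outward along the fin. The fin is black with a white line on top, 12 mm thick, from 14 mm behind the axis to 52 mm before it, from 13 to 49 mm above the deck; it can be pushed round at its side with shut fingers.
- cover_mid (a point): Centre of the loose bayonet cover (0.25 to 0.5 kg), 26 mm above its underside, x along its handle, z up: a blue disc, radius 60 mm, 18 mm thick; on top a white upright handle bar along x, 90 mm long, 14 mm thick, from 18 to 52 mm above the underside. At the start it sits locked in the machine, handle along the machine's x (within 0.08 rad).
- cover_lug (a point): Outer end of one of the cover's two lugs, 70 mm out along its +x, 3 mm above its underside; the other is opposite. Lugs are 30 mm wide, 6 mm thick. Two fixed tabs hold them down; turned anticlockwise seen from above they are clear from 45 degrees on and meet a stop at about 90. Then the cover lifts straight up, with 2 mm side play. It turns easily.
- cover_seat (a point): Point fixed on the machine, on the deck (105 mm above the table) at the middle of the rotor chamber, x -15, y -78 mm in the machine's frame: where the centre of the cover's underside sits. The aluminium bayonet ring around it reaches 78 mm from the middle and stands 15 mm above the deck.
- mat_top (a point): Centre of the top of the mat, 4 mm above the table, fixed: a dark square with a green edge, 200 by 200 mm, where the cover goes; its x and y lie along its edges. It is to the left or to the right of the robot's middle line, with the machine on the other side.
- bottle_amber_mid (a point): Bystander: amber bottle, 60 mm across, 150 mm tall, between machine and mat; point half-way up.
- bottle_white_mid (a point): Bystander: white bottle with blue cap, 60 mm across, 130 mm tall, close beside the mat; point half-way up.
- rack_blue_mid (a point): Bystander: blue tube rack, 70 (x) by 200 (y) mm, 70 mm tall, with tubes up to 114 mm tall, just beyond the mat; point 35 mm above its foot.
- slide_box_mid (a point): Bystander: brown wooden slide box, 100 by 160 mm, 34 mm tall, in front of the machine; point half-way up.
There are look-alikes about, which are no part of the job. Leave any yellow look-alike of the part that bears cover_mid alone.

How it is judged:
By the outcome, as a careful person would: the job done as asked, in the order asked, and still so for the second after the job is handed in, with the robot touching nothing.
It also fails if it takes over 62 s, if anything falls off the work surface, if the arm or the gripper's body presses on something with over 40 N, if the wrist force passes 120 N, or if a joint passes its speed limit or range.

## Working session

There is one attempt and no reset: what is moved stays moved. The work goes in short steps, Python scripts to look and compute and a tool call to move; the robot and the scene stay as the last step left them, time stands still between calls to the robot, and variables do not carry over. Pictures are saved under pics/ and viewed, at most 10 in all, crops included, and the job is handed in when it is done.

Besides the shell and the picture viewer there is one more tool, called after "Emit:" as name(argument=value, ...), one argument or row to a line, values as JSON. arm_command: Moves the arm, as the interface text tells. Its arguments: {"type":"object","properties":{"plan":{"type":"array"},"newtons":{"type":"number"}},"required":["plan"]}

```bash
mkdir -p pics; ls
python3 - <<'E'
from bench import manip
import cv2,numpy as np
s=manip.observe();print({k:np.round(v,3).tolist() for k,v in s.items()})
for n in("scene","top"):
    p,d=manip.get_image(n);cv2.imwrite(f"pics/{n}0.png",p[:,:,::-1]);np.savez(f"pics/{n}0.npz",p=p,d=d)
    print(manip.camera_model(n))
print(manip.camera_model("wrist"))
E
```

```text
pics
{'t': 0.0, 'joints': [1.207, 0.616, -0.013, 1.425, 0.008, 1.103, -0.04], 'qvel': [0.001, -0.001, -0.002, 0.001, -0.0, -0.0, -0.0], 'tau': [-0.0, -46.922, 0.259, -17.103, 0.01, 0.01, -0.0], 'tool_pos': [214.541, -612.663, 204.296], 'eef_rot': [-0.001, 0.986, 0.168, -0.0], 'force': [0.37, -0.028, 0.131], 'ft_torque': [-0.055, -0.012, -0.001], 'gripper_force': 0.0, 'width': 0.999}
{'intrinsics': array([[419.55119237,   0.        , 279.12922393],
       [  0.        , 419.55119237, 207.61747898],
       [  0.        ,   0.        ,   1.        ]]), 'origin': array([1054.81558226, -567.62559385,  773.25930355]), 'orientation': array([-0.38941012,  0.85172356,  0.3230884 , -0.13616397])}
{'intrinsics': array([[536.95304576,   0.        , 268.61588189],
       [  0.        , 536.95304576, 212.54434967],
       [  0.        ,   0.        ,   1.        ]]), 'origin': array([ 399.74611061,    5.21003488, 1396.35852706]), 'orientation': array([ 0.05280336, -0.69571915,  0.71545694, -0.03616679])}
{'intrinsics': array([[325.1922621 ,   0.        , 280.16090638],
       [  0.        , 325.1922621 , 207.65190397],
       [  0.        ,   0.        ,   1.        ]]), 'hand_eye': array([[-4.21334845e-04, -9.65740973e-01, -2.59507604e-01,
         6.68194875e+01],
       [ 9.99999445e-01, -1.56289279e-04, -1.04197198e-03,
        -4.33798482e-01],
       [ 9.65716773e-04, -2.59507899e-01,  9.65740502e-01,
        -1.67871016e+02],
       [ 0.00000000e+00,  0.00000000e+00,  0.00000000e+00,
         1.00000000e+00]])}
```

View pics/top0.png

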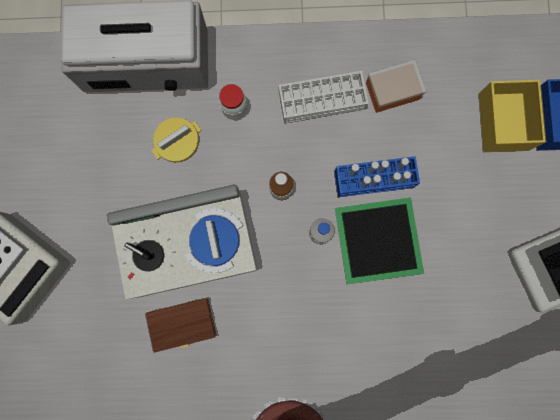

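View pics/scene0.png

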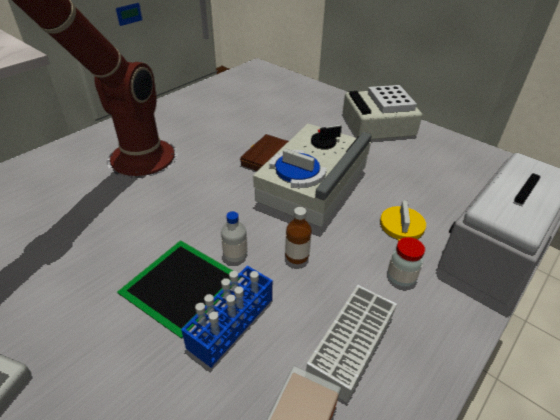

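The top view (x up the image, y left) shows the following:
- The machine is on the left, with its dial at (147,255) and fin toward about (128,246). The red off mark is at (131,276).
- The blue cover is at (214,240).
- The mat is at (380,240), the amber bottle at (281,185), the white bottle at (321,230) and the blue rack at (376,176).
- The slide box is at (180,325).

There are two round handled covers. The blue one at (214,240) sits in the machine on its ring, so it is the one meant. The yellow one at (176,140) lies loose on the table and is the look-alike to leave alone. Next I'll measure positions and make the confirming crop.

```bash
cat > h.py <<'E'
import numpy as np,cv2
from scipy.spatial.transform import Rotation as R
from bench import manip
def cam(n):
    m=manip.camera_model(n);q=m["orientation"]
    return m["intrinsics"],np.array(m["origin"]),R.from_quat([q[1],q[2],q[3],q[0]]).as_matrix()
def cloud(n,d):
    K,o,M=cam(n);v,u=np.indices(d.shape)
    return np.stack([(u-K[0,2])/K[0,0]*d,(v-K[1,2])/K[1,1]*d,d],-1)@M.T+o
def atz(n,uv,z):
    K,o,M=cam(n);uv=np.atleast_2d(uv)
    r=np.c_[(uv[:,0]-K[0,2])/K[0,0],(uv[:,1]-K[1,2])/K[1,1],np.ones(len(uv))]@M.T
    return o+r*((z-o[2])/r[:,2])[:,None]
E
cat > m.py <<'E'
from h import *
D=np.load("pics/top0.npz");p,d=D["p"],D["d"];W=cloud("top",d)
hsv=cv2.cvtColor(p,cv2.COLOR_RGB2HSV);v,u=np.indices(d.shape)
def box(a,b,c,e):return (u>=a)&(u<b)&(v>=c)&(v<e)
z=W[...,2]
def info(n,m,h=None):
    a,b=[x.astype(float) for x in np.nonzero(m)][::-1]
    (cx,cy),(w,hh),an=cv2.minAreaRect(np.c_[a,b].astype(np.float32))
    P=atz("top",np.r_[cv2.boxPoints(((cx,cy),(w,hh),an)),[[cx,cy]],[[a.mean(),b.mean()]]],h if h is not None else np.median(z[m]))
    print(n,m.sum(),"z",np.percentile(z[m],[5,50,95]).round(1),"corners",P[:4,:2].round(0).tolist(),"c",P[4,:2].round(1),"mean",P[5,:2].round(1),"size",np.linalg.norm(P[1]-P[0]).round(1),np.linalg.norm(P[2]-P[1]).round(1))
blue=(hsv[...,0]>100)&(hsv[...,0]<125)&(hsv[...,1]>120)
info("cover disc",blue&box(180,245,205,275))
info("handle",box(195,230,215,265)&(z>148)&(z<170))
info("deck",box(105,260,190,305)&(z>95)&(z<170),105)
info("deckonly",box(105,260,190,305)&(z>98)&(z<111))
info("console",box(100,245,180,230)&(z>128)&(z<141))
g=(hsv[...,0]>50)&(hsv[...,0]<85)&(hsv[...,1]>120)
info("mat",g&box(325,430,190,290),4)
red=((hsv[...,0]<8)|(hsv[...,0]>172))&(hsv[...,1]>120)
info("redmark",red&box(120,142,265,285),105)
info("fin",box(110,175,230,280)&(z>140)&(z<165))
info("amber cap",box(270,295,170,200)&(z>130))
info("white cap",box(308,335,218,245)&(z>110))
info("rack",box(325,425,150,200)&(z>55)&(z<85))
info("tubes",box(325,425,150,200)&(z>95))
info("slide",box(140,222,290,355)&(z>25)&(z<42))
c=p[185:305,100:260];cv2.imwrite("pics/crop0.png",cv2.resize(c,None,fx=4.5,fy=4.5,interpolation=cv2.INTER_CUBIC)[:,:,::-1])
E
python3 m.py
```

```text
cover disc 1607 z [118.9 123.1 127.3] corners [[500.0, 247.0], [581.0, 164.0], [497.0, 84.0], [418.0, 167.0]] c [498.7 165.5] mean [498.2 164.7] size 116.1 116.0
handle 242 z [151.4 156.2 160.3] corners [[542.0, 182.0], [545.0, 167.0], [457.0, 150.0], [454.0, 165.0]] c [499.1 165.8] mean [498.7 165.9] size 15.1 89.6
deck 11610 z [101.5 108.6 138.1] corners [[575.0, 432.0], [638.0, 110.0], [427.0, 67.0], [365.0, 382.0]] c [500.1 247.7] mean [499.3 247.4] size 327.8 215.1
deckonly 6269 z [100.8 105.1 109.2] corners [[558.0, 428.0], [621.0, 107.0], [427.0, 67.0], [365.0, 382.0]] c [492.  245.9] mean [478.9 261.4] size 327.2 197.9
console 1657 z [129.7 134.4 138.8] corners [[572.0, 422.0], [632.0, 109.0], [534.0, 90.0], [475.0, 399.0]] c [552.9 254.9] mean [585.7 262.8] size 318.3 99.4
mat 1414 z [-0.2  4.6  9.5] corners [[582.0, -139.0], [606.0, -338.0], [410.0, -355.0], [386.0, -160.0]] c [ 495.3 -248.1] mean [ 494.1 -249.1] size 200.0 196.9
redmark 21 z [103.3 107.  109.2] corners [[419.0, 377.0], [428.0, 367.0], [423.0, 362.0], [414.0, 372.0]] c [420.9 369.6] mean [420.9 369.9] size 
[... 260 characters left out ...]
 -8.0]] c [629.5   3. ] mean [637.1   2.4] size 54.2 26.5
white cap 115 z [124.6 130.3 135.8] corners [[487.0, -82.0], [542.0, -84.0], [540.0, -121.0], [486.0, -119.0]] c [ 513.7 -101.4] mean [519.3 -95.5] size 54.5 37.8
rack 1084 z [62.7 70.4 76.3] corners [[682.0, -136.0], [701.0, -339.0], [629.0, -343.0], [610.0, -142.0]] c [ 655.4 -240.1] mean [ 653.9 -239.1] size 203.5 72.0
tubes 411 z [103.5 113.8 120.1] corners [[660.0, -113.0], [712.0, -319.0], [619.0, -339.0], [568.0, -134.0]] c [ 639.2 -226.1] mean [ 655.3 -246.2] size 213.2 94.9
slide 2624 z [28.8 33.9 38.5] corners [[370.0, 364.0], [400.0, 203.0], [258.0, 174.0], [228.0, 332.0]] c [313.5 268.4] mean [296.2 265.4] size 163.0 145.4
```

View pics/crop0.png

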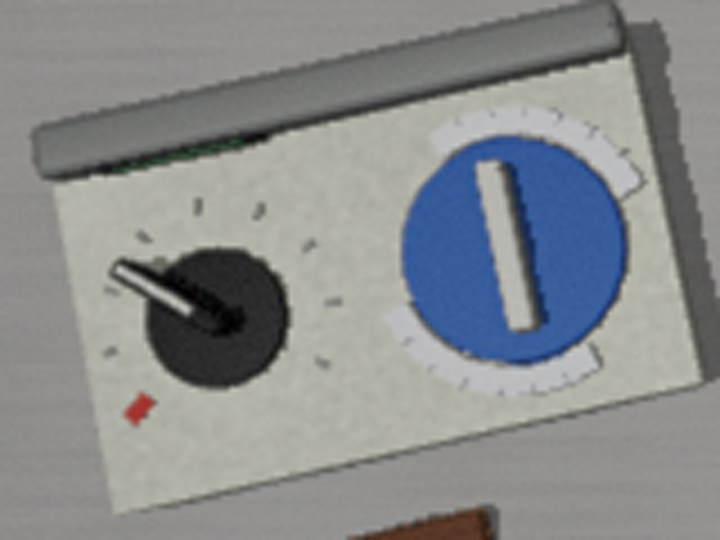

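The crop confirms it: the blue disc with the white handle sits in the bayonet ring on the machine. The fin points up-left and the red off mark is at lower left.

The measurements agree with each other:
- **Machine:** yaw is about 0.193.
- **Cover:** centre (498.7, 165.8), with the handle top at z 156.
- **Dial:** axis about (467.4, 325), with the fin at world angle 1.02, so the value is about 1.37.
- **Mat:** centre (495, -248).

Next I'll compute the moves, starting with the transit.

```bash
cat > g.py <<'E'
from h import *
def state():
    s=manip.observe();q=s["eef_rot"];M=R.from_quat([q[1],q[2],q[3],q[0]]).as_matrix()
    return s,np.array(s["tool_pos"]),M,np.arctan2(M[1,0],M[0,0])
def rows(T,jaw=1,p=None,M=None):
    s,p0,M0,f=state();p=p0 if p is None else np.array(p,float);M=M0 if M is None else M
    print("t",round(s["t"],2),"tcp",p0.round(1),"phi",round(f,3),"force",np.round(s["force"],1),"w",round(s["width"],3),"j7",round(s["joints"][6],2))
    out=[]
    for x,y,z,ph in T:
        Mt=np.array([[np.cos(ph),np.sin(ph),0],[np.sin(ph),-np.cos(ph),0],[0,0,-1]])
        rv=R.from_matrix(M.T@Mt).as_rotvec(degrees=True);t=M.T@(np.array([x,y,z])-p)/1000
        out.append(rv.round(1).tolist()+t.round(4).tolist()+[jaw]);print(out[-1])
    return out
E
python3 -c "
from g import *
rows([(470,-330,250,1.4)])"
```

```text
t 0.1 tcp [ 214.6 -612.8  204.5] phi 0.337 force [-0.7 -0.3  0.2] w 0.995 j7 -0.04
[-0.1, -0.1, -60.9, 0.3345, -0.1826, -0.0451, 1]
```

Emit:
arm_command(
  plan=[0,0,-60,0.3345,-0.1826,-0.045,1,0,0,-60,0.3345,-0.1826,-0.045,1,0,0,-60,0.3345,-0.1826,-0.045,1,0,0,-60,0.3345,-0.1826,-0.045,1,0,0,-60,0.3345,-0.1826,-0.045,1,0,0,-60,0.3345,-0.1826,-0.045,1,0,0,-60,0.3345,-0.1826,-0.045,1,0,0,-60,0.3345,-0.1826,-0.045,1,0,0,-60,0.3345,-0.1826,-0.045,1,0,0,-60,0.3345,-0.1826,-0.045,1],
  newtons=30,
)

```text
t: 0.93
tool_pos: [476.5, -321.7, 251.5]
eef_rot: [-0.0, 0.765, 0.644, 0.004]
force: [1.3, 1.2, 0.2]
width: 0.002
gripper_force: 0.0
```

```bash
python3 -c "
from g import *
rows([(525,20,250,2.4),(518,344,250,2.59)])"
```

```text
t 0.93 tcp [ 476.5 -321.7  251.5] phi 1.398 force [1.3 1.2 0.2] w 0.002 j7 0.23
[0.4, -0.2, -57.4, 0.3449, -0.0109, 0.0037, 1]
[0.5, -0.2, -68.3, 0.6629, -0.0734, 0.0054, 1]
```

Emit:
arm_command(
  plan=[0,0,-57,0.345,-0.011,0.004,1,0,0,-57,0.345,-0.011,0.004,1,0,0,-57,0.345,-0.011,0.004,1,0,0,-57,0.345,-0.011,0.004,1,0,0,-57,0.345,-0.011,0.004,1,0,0,-57,0.345,-0.011,0.004,1,0,0,-57,0.345,-0.011,0.004,1,0,0,-68,0.663,-0.073,0.005,1,0,0,-68,0.663,-0.073,0.005,1,0,0,-68,0.663,-0.073,0.005,1],
)

```text
t: 1.77
tool_pos: [516.8, 83.9, 246.2]
eef_rot: [-0.0, 0.28, 0.96, -0.0]
force: [1.1, 1.1, -0.9]
width: -0.0
gripper_force: 0.0
```

```bash
python3 -c "
from g import *
rows([(518,344,250,2.59)])"
```

```text
t 1.77 tcp [516.8  83.9 246.2] phi 2.575 force [ 1.1  1.1 -0.9] w -0.0 j7 0.47
[-0.0, -0.0, -0.9, 0.1386, 0.2201, -0.0038, 1]
```

Emit:
arm_command(
  plan=[0,0,-1,0.139,0.22,-0.004,1,0,0,-1,0.139,0.22,-0.004,1,0,0,-1,0.139,0.22,-0.004,1,0,0,-1,0.139,0.22,-0.004,1,0,0,-1,0.139,0.22,-0.004,1,0,0,-1,0.139,0.22,-0.004,1,0,0,-1,0.139,0.22,-0.004,1,0,0,-1,0.139,0.22,-0.004,1,0,0,-1,0.139,0.22,-0.004,1,0,0,-1,0.139,0.22,-0.004,1],
)

```text
t: 2.6
tool_pos: [520.0, 340.5, 250.0]
eef_rot: [0.0, 0.274, 0.962, -0.001]
force: [-0.1, -0.1, 0.1]
width: 0.003
gripper_force: 0.0
```

```bash
python3 -c "
from g import *
rows([(517,344,126,2.59)])"
```

```text
t 2.6 tcp [520.  340.5 250. ] phi 2.586 force [-0.1 -0.1  0.1] w 0.003 j7 0.07
[-0.1, 0.1, -0.2, 0.0045, 0.0017, 0.124, 1]
```

Emit:
arm_command(
  plan=[0,0,0,0.004,0.002,0.03,1,0,0,0,0.004,0.002,0.06,1,0,0,0,0.004,0.002,0.085,1,0,0,0,0.004,0.002,0.105,1,0,0,0,0.004,0.002,0.115,1,0,0,0,0.004,0.002,0.12,1,0,0,0,0.004,0.002,0.123,1,0,0,0,0.004,0.002,0.123,1,0,0,0,0.004,0.002,0.123,1,0,0,0,0.004,0.002,0.123,1],
)

```text
t: 3.43
tool_pos: [517.5, 347.2, 129.0]
eef_rot: [0.001, 0.273, 0.962, 0.001]
force: [0.4, -0.8, -0.0]
width: -0.002
gripper_force: 0.0
```

```bash
cat > arc.py <<'E'
from g import *
import sys
a0,a1=map(float,sys.argv[1:3]);t0,t1=map(float,sys.argv[3:5])
a=np.linspace(a0,a1,11)[1:];t=np.linspace(t0,t1,11)[1:]
rows([(467.4+42*np.cos(x)+k*np.sin(x),325+42*np.sin(x)-k*np.cos(x),126,x+np.pi/2) for x,k in zip(a,t)])
E
python3 arc.py 1.02 1.75 30 17
```

```text
t 3.43 tcp [517.5 347.2 129. ] phi 2.588 force [ 0.4 -0.8 -0. ] w -0.002 j7 -0.02
[0.1, 0.1, -4.3, 0.0055, -0.0012, 0.003, 1]
[0.1, 0.1, -8.5, 0.01, 0.0004, 0.003, 1]
[0.1, 0.1, -12.7, 0.0147, 0.0015, 0.003, 1]
[0.1, 0.1, -16.9, 0.0194, 0.0022, 0.003, 1]
[0.1, 0.1, -21.1, 0.0241, 0.0024, 0.003, 1]
[0.1, 0.1, -25.3, 0.0287, 0.0022, 0.003, 1]
[0.1, 0.1, -29.4, 0.0333, 0.0016, 0.003, 1]
[0.1, 0.1, -33.6, 0.0378, 0.0006, 0.003, 1]
[0.1, 0.1, -37.8, 0.0422, -0.0008, 0.003, 1]
[0.1, 0.1, -42.0, 0.0464, -0.0026, 0.003, 1]
```

Emit:
arm_command(
  plan=[0,0,-4,0.0055,-0.0012,0.001,1,0,0,-8.5,0.01,0.0004,0.001,1,0,0,-12.7,0.0147,0.0015,0.001,1,0,0,-17,0.0194,0.0022,0.001,1,0,0,-21,0.0241,0.0024,0.001,1,0,0,-25,0.0287,0.0022,0.001,1,0,0,-29.5,0.0333,0.0016,0.001,1,0,0,-33.6,0.0378,0.0006,0.001,1,0,0,-37.8,0.0422,-0.0008,0.001,1,0,0,-42,0.0464,-0.0026,0.001,1],
)

```text
t: 4.27
tool_pos: [477.4, 369.5, 128.3]
eef_rot: [0.002, -0.091, 0.996, 0.001]
force: [2.0, -0.8, 1.9]
width: 0.001
gripper_force: 0.8
```

```bash
python3 arc.py 1.75 2.36 17 17
```

```text
t 4.27 tcp [477.4 369.5 128.3] phi -2.959 force [ 2.  -0.8  1.9] w 0.001 j7 0.51
[0.1, 0.2, -3.3, 0.0034, 0.001, 0.0023, 1]
[0.1, 0.2, -6.8, 0.006, 0.0018, 0.0023, 1]
[0.0, 0.2, -10.3, 0.0087, 0.0024, 0.0023, 1]
[0.0, 0.3, -13.8, 0.0114, 0.0029, 0.0023, 1]
[0.0, 0.3, -17.3, 0.0142, 0.0032, 0.0023, 1]
[0.0, 0.3, -20.8, 0.017, 0.0034, 0.0023, 1]
[0.0, 0.3, -24.3, 0.0197, 0.0033, 0.0022, 1]
[0.0, 0.3, -27.8, 0.0225, 0.0031, 0.0022, 1]
[-0.0, 0.3, -31.3, 0.0252, 0.0028, 0.0022, 1]
[-0.0, 0.3, -34.8, 0.0279, 0.0022, 0.0022, 1]
```

Contact force is about 2–3 N, as the drag predicts. I'll keep pushing round.

Emit:
arm_command(
  plan=[0,0,-3.4,0.0034,0.001,0,1,0,0,-6.8,0.006,0.0018,0,1,0,0,-10.3,0.0087,0.0024,0,1,0,0,-13.8,0.0114,0.0029,0,1,0,0,-17.3,0.0142,0.0032,0,1,0,0,-20.8,0.017,0.0034,0,1,0,0,-24.3,0.0197,0.0033,0,1,0,0,-27.8,0.0225,0.0031,0,1,0,0,-31.3,0.0252,0.0028,0,1,0,0,-34.8,0.0279,0.0022,0,1],
)

```text
t: 5.1
tool_pos: [448.5, 366.4, 127.6]
eef_rot: [0.001, -0.385, 0.923, 0.0]
force: [-0.3, -0.6, -0.2]
width: -0.002
gripper_force: 0.0
```

```bash
python3 arc.py 2.36 2.5 17 17
```

```text
t 5.1 tcp [448.5 366.4 127.6] phi -2.352 force [-0.3 -0.6 -0.2] w -0.002 j7 0.97
[-0.0, 0.1, -0.8, -0.0004, -0.0003, 0.0016, 1]
[-0.0, 0.1, -1.6, 0.0002, -0.0001, 0.0016, 1]
[-0.0, 0.1, -2.4, 0.0008, 0.0001, 0.0016, 1]
[-0.0, 0.1, -3.2, 0.0014, 0.0004, 0.0016, 1]
[-0.0, 0.1, -4.0, 0.002, 0.0006, 0.0016, 1]
[-0.0, 0.1, -4.8, 0.0026, 0.0007, 0.0016, 1]
[-0.0, 0.1, -5.6, 0.0032, 0.0009, 0.0016, 1]
[-0.0, 0.1, -6.4, 0.0039, 0.0011, 0.0016, 1]
[-0.0, 0.1, -7.2, 0.0045, 0.0013, 0.0016, 1]
[-0.0, 0.1, -8.0, 0.0051, 0.0014, 0.0016, 1]
```

Emit:
arm_command(
  plan=[0,0,-0.8,0.0006,0,0,1,0,0,-1.6,0.0012,0,0,1,0,0,-2.4,0.0018,0.0002,0,1,0,0,-3.2,0.0024,0.0004,0,1,0,0,-4,0.003,0.0006,0,1,0,0,-4.8,0.0036,0.0007,0,1,0,0,-5.6,0.0042,0.0009,0,1,0,0,-6.4,0.0048,0.001,0,1,0,0,-7.2,0.0054,0.0012,0,1,0,0,-8,0.006,0.0014,0,1],
)

```text
t: 5.93
tool_pos: [442.9, 362.7, 126.6]
eef_rot: [0.0, -0.448, 0.894, 0.0]
force: [-0.5, -0.3, -0.6]
width: -0.002
gripper_force: 0.0
```

```bash
python3 - <<'E'
from g import *
p,d=manip.get_image("top")
cv2.imwrite("pics/dial1.png",cv2.resize(p[185:305,100:260],None,fx=4.5,fy=4.5,interpolation=cv2.INTER_CUBIC)[:,:,::-1])
E
python3 arc.py 2.5 2.6 17 17
```

```text
t 5.98 tcp [442.7 362.6 126.6] phi -2.213 force [ 0.3 -0.2  0. ] w 0.001 j7 1.08
[0.0, -0.0, -0.6, -0.0012, -0.0001, 0.0006, 1]
[0.0, -0.0, -1.2, -0.0008, 0.0001, 0.0006, 1]
[0.0, -0.0, -1.8, -0.0004, 0.0002, 0.0006, 1]
[0.0, -0.0, -2.3, 0.0, 0.0004, 0.0006, 1]
[0.0, -0.0, -2.9, 0.0005, 0.0005, 0.0006, 1]
[0.0, -0.0, -3.5, 0.0009, 0.0007, 0.0006, 1]
[0.0, -0.0, -4.0, 0.0013, 0.0008, 0.0006, 1]
[0.0, -0.0, -4.6, 0.0018, 0.0009, 0.0006, 1]
[0.0, -0.0, -5.2, 0.0022, 0.0011, 0.0006, 1]
[0.0, -0.0, -5.8, 0.0026, 0.0012, 0.0006, 1]
```

View pics/dial1.png

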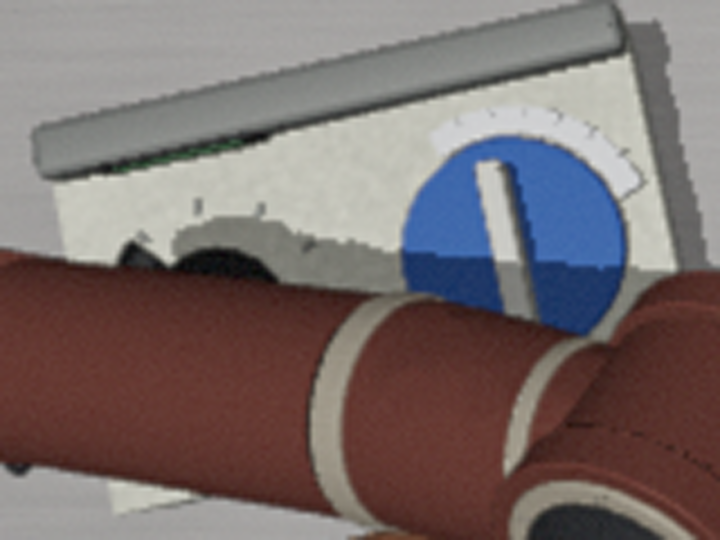

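The arm hides the dial in the top view, with only something dark showing at (140,255). I'll check with the scene camera.

Run:
```python
from g import *
p,d=manip.get_image("scene")
cv2.imwrite("pics/dial2.png",cv2.resize(p[95:215,230:390],None,fx=4.5,fy=4.5,interpolation=cv2.INTER_CUBIC)[:,:,::-1])
```

```text
(no output)
```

View pics/dial2.png

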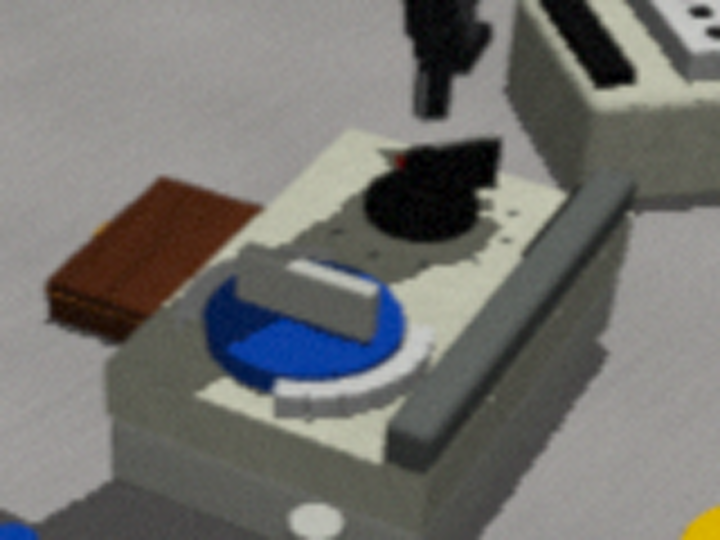

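The fin at crop (450–500,160) has hardly moved, and the fingertip at crop (430,115) is visibly away from it. I'll compare the reported TCP with where the cameras see the finger.

Run:
```python
from g import *
K,o,M=cam("scene")
def pr(P):
    c=M.T@(np.array(P)-o);q=K@c/c[2];return q[:2].round(1),c[2].round(0)
s,p,T,f=state();print(p,f, "tcp proj",pr(p))
for P in [(467.4,325,118),(498.7,165.8,123),(421,369.7,105)]:print(P,pr(P))
im,d=manip.get_image("scene");W=cloud("scene",d)
v,u=np.indices(d.shape)
m=(u>310)&(u<345)&(v>90)&(v<124)&(im.max(2)<70)
for r in range(94,124,3):
    k=m[r]; print(r,np.median(W[r][k],0).round(0) if k.any() else None,k.sum())
# fin now
k=(u>310)&(u<345)&(v>120)&(v<150)&(W[...,2]>140)&(W[...,2]<165);print(k.sum(),W[k].mean(0).round(0),W[k].min(0).round(0),W[k].max(0).round(0))
print(s["joints"])
```

```text
[442.77014327 362.65865045 126.58838485] -2.214216751882149 tcp proj (array([324.6, 127.6]), np.float64(1258.0))
(467.4, 325, 118) (array([323.5, 137.9]), np.float64(1230.0))
(498.7, 165.8, 123) (array([297.6, 164. ]), np.float64(1120.0))
(421, 369.7, 105) (array([319.6, 130.4]), np.float64(1287.0))
94 [460. 336. 250.] 17
97 [454. 342. 237.] 15
100 [459. 339. 229.] 18
103 [476. 333. 234.] 18
106 [475. 336. 222.] 15
109 [466. 345. 204.] 13
112 [449. 353. 184.] 8
115 [449. 354. 174.] 8
118 [450. 355. 164.] 8
121 None 0
125 [477. 340. 148.] [444. 310. 140.] [497. 368. 155.]
[-0.14793337  0.78517322 -1.00749678  1.73166476  0.75281964  1.06335561
  1.08108249]
```

Run:
```python
from g import *
im,d=manip.get_image("scene");W=cloud("scene",d)
for v in range(112,132): print(v,[(int(d[v,u]),W[v,u].round(0).astype(int).tolist(),int(im[v,u].mean())) for u in (322,325,328)])
s,p,T,f=state()
wi,wd=manip.get_image("wrist")
cv2.imwrite("pics/wrist1.png",wi[:,:,::-1])
```

```text
112 [(1596, [244, 636, -3], 86), (1212, [446, 352, 184], 26), (1209, [454, 355, 185], 14)]
113 [(1229, [432, 358, 173], 83), (1212, [447, 351, 181], 25), (1215, [452, 358, 180], 6)]
114 [(1233, [431, 359, 169], 75), (1215, [447, 351, 178], 26), (1214, [454, 357, 178], 15)]
115 [(1236, [431, 360, 165], 66), (1217, [447, 351, 175], 25), (1214, [455, 355, 176], 19)]
116 [(1236, [432, 359, 163], 68), (1215, [449, 348, 174], 22), (1215, [456, 354, 174], 18)]
117 [(1234, [434, 356, 162], 64), (0, [1055, -568, 773], 20), (1221, [454, 357, 168], 15)]
118 [(1242, [432, 360, 156], 56), (1222, [449, 351, 166], 17), (1221, [456, 356, 166], 20)]
119 [(1237, [436, 355, 156], 62), (1219, [451, 348, 165], 16), (1221, [457, 355, 164], 20)]
120 [(1541, [285, 580, 1], 86), (1228, [448, 352, 158], 26), (1226, [456, 357, 159], 38)]
121 [(1539, [288, 576, 0], 132), (1236, [446, 357, 152], 72), (1238, [451, 364, 151], 94)]
122 [(1533, [292, 571, 0], 152), (1533, [301, 578, 0], 135), (1536, [308, 587, -1], 142)]
123 [(1529, [296, 565, -1], 155), (1531, [303, 574, -1], 150), (1537, [308, 586, -5], 151)]
124 [(1525, [300, 560, -1], 154), (1527, [307, 569, -2], 159), (1526, [316, 576, -1], 152)]
125 [(1529, [299, 562, -6], 154), (1523, [311, 564, -3], 154), (1512, [324, 564, 3], 152)]
126 [(1517, [307, 551, -3], 149), (1512, [317, 555, 0], 144), (1516, [324, 565, -2], 126)]
127 [(1507, [313, 542, -1], 92), (1211, [465, 330, 152], 69), (1209, [473, 334, 153], 74)]
128 [(1207, [462, 320, 152], 31), (1210, [467, 328, 150], 21), (1208, [475, 332, 151], 29)]
129 [(1199, [467, 313, 153], 13), (1205, [471, 322, 151], 3), (1209, [476, 331, 149], 11)]
130 [(1199, [468, 312, 151], 7), (1208, [471, 324, 147], 1), (1208, [477, 329, 147], 6)]
131 [(1210, [464, 318, 143], 8), (1212, [470, 325, 143], 2), (1214, [476, 332, 142], 8)]
```

View pics/wrist1.png

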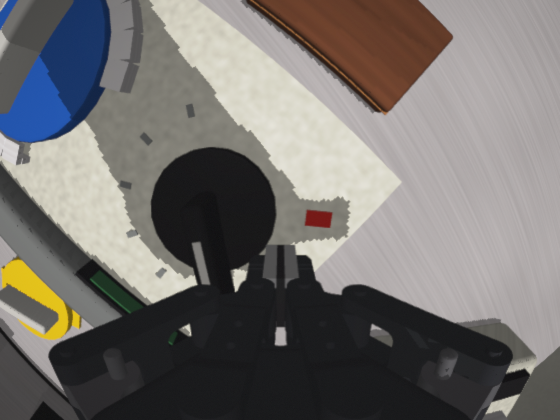

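The wrist view shows the dial at (213,208), its fin still near the start angle, and the red mark at (318,218). The shut fingertips at about (280,247) are left of it, and the fin lies at (215,245). The scene depth puts the fingertip near z 153, but the readout says 127. I'll cross-check the wrist pose against known points.

```bash
cat >> h.py <<'E'
def wcloud(d,p,T):
    m=manip.camera_model("wrist");K=m["intrinsics"];H=m["hand_eye"];v,u=np.indices(d.shape)
    x=(u-K[0,2])/K[0,0];y=(v-K[1,2])/K[1,1];r=np.hypot(x,y)+1e-9;k=np.tan(np.minimum(r,1.5))/r
    C=np.stack([x*k*d,y*k*d,d],-1)
    return (C@H[:3,:3].T+H[:3,3])@T.T+p
E
cat > w.py <<'E'
from g import *
s,p,T,f=state();im,d=manip.get_image("wrist");W=wcloud(d,p,T)
for n,(u,v) in dict(red=(318,218),deck1=(340,170),deck2=(110,100),dialtop=(240,190),cover=(70,60),slide=(370,50),table=(480,180),fintop=(198,258)).items():
    a=W[v-2:v+3,u-2:u+3][d[v-2:v+3,u-2:u+3]>0];print(n,np.median(a,0).round(1),round(float(np.median(d[v-2:v+3,u-2:u+3])),1))
h=cv2.cvtColor(im,cv2.COLOR_RGB2HSV);m=((h[...,0]<8)|(h[...,0]>172))&(h[...,1]>150);v,u=np.indices(d.shape);m&=(u>300)&(u<335)&(v>205)&(v<230)
print("red",m.sum(),W[m].mean(0).round(1))
print("tip depths col280",[int(x) for x in d[235:285:4,280]])
E
python3 w.py
```

```text
red [420.5 371.  105.6] 197.3
deck1 [392.8 354.9 104.9] 190.4
deck2 [479.  230.9 104.2] 178.7
dialtop [445.1 327.7 117.6] 180.7
cover [478.3 197.9 122.4] 154.1
slide [308.6 305.4  33.4] 236.1
table [ 2.659e+02  4.770e+02 -1.000e-01] 297.4
fintop [473.6 337.5 154.5] 151.6
red 365 [420.5 371.  106.6]
tip depths col280 [201, 203, 201, 144, 140, 137, 131, 128, 123, 120, 117, 115, 116]
```

The wrist camera and world agree to 1–2 mm, so the pose reading is good. That means the visible fingers end short of the nominal TCP. I'll measure the finger geometry in the tool frame.

Run:
```python
from g import *
im,d=manip.get_image("wrist");L=wcloud(d,np.zeros(3),np.eye(3))
for v in list(range(241,262,2))+[270,280,290,300,310,320,330,340]:
    k=(d[v]>0)&(d[v]<165)&(np.abs(L[v,:,1])<45)&(L[v,:,2]<-5)
    k[:230]=0;k[331:]=0
    if k.any(): print(v,"cols",np.nonzero(k)[0][[0,-1]],"y",L[v][k][:,1].min().round(0),L[v][k][:,1].max().round(0),"x@280",L[v,280].round(0),"x@300",L[v,298].round(0))
```

```text
245 cols [266 295] y -7.0 7.0 x@280 [ 10.  -0. -31.] x@300 [-11.  11.  22.]
247 cols [266 295] y -7.0 6.0 x@280 [  9.  -0. -32.] x@300 [-12.  11.  20.]
249 cols [266 295] y -6.0 6.0 x@280 [  9.  -0. -34.] x@300 [-14.  11.  23.]
251 cols [266 295] y -6.0 6.0 x@280 [ 10.  -0. -38.] x@300 [-15.  11.  22.]
253 cols [265 296] y -7.0 7.0 x@280 [  9.  -0. -39.] x@300 [-16.  11.  22.]
255 cols [255 305] y -12.0 11.0 x@280 [ 10.  -0. -43.] x@300 [  5.   8. -32.]
257 cols [252 308] y -13.0 12.0 x@280 [  9.  -0. -43.] x@300 [  6.   8. -35.]
259 cols [250 310] y -13.0 13.0 x@280 [  9.  -0. -44.] x@300 [  6.   8. -37.]
261 cols [249 311] y -14.0 13.0 x@280 [ 10.  -0. -48.] x@300 [  5.   8. -38.]
270 cols [247 313] y -14.0 13.0 x@280 [ 10.  -0. -56.] x@300 [  6.   7. -49.]
280 cols [245 315] y -13.0 12.0 x@280 [  9.  -0. -63.] x@300 [ 12.   6. -69.]
290 cols [238 321] y -14.0 13.0 x@280 [  5.  -0. -63.] x@300 [ 10.   6. -73.]
300 cols [230 330] y -18.0 17.0 x@280 [  1.  -0. -64.] x@300 [ 11.   5. -80.]
310 cols [230 330] y -14.0 13.0 x@280 [ -4.  -0. -63.] x@300 [ 16.   4. -94.]
320 cols [230 330] y -13.0 13.0 x@280 [ -9.  -0. -63.] x@300 [ 16.   4. -98.]
330 cols [230 330] y -13.0 12.0 x@280 [-155.   -0.  127.] x@300 [ 13.   4. -98.]
340 cols [230 330] y -12.0 11.0 x@280 [-169.   -0.  127.] x@300 [  7.   5. -96.]
```

The shut fingers end about 29 mm behind the reported TCP, since the tip is at tool z ≈ −29 and the scene camera gives −27. So they skimmed over the fin. From here I'll use fingertip z = TCP z + 28. Next: raise, go back to the clockwise side, lower, and push again.

Run:
```python
from g import *
rows([(442.7,362.6,170,4.07),(517,344,170,2.59)])
```

```text
t 6.28 tcp [442.9 362.7 126.7] phi -2.215 force [-0.8 -0.2 -0.5] w -0.001 j7 1.08
[0.0, 0.0, -0.1, 0.0002, 0.0001, -0.0433, 1]
[0.0, 0.0, 84.7, -0.0295, -0.0705, -0.0433, 1]
```

Emit:
arm_command(
  plan=[0,0,0,0,0,-0.035,1,0,0,0,0,0,-0.043,1,0,0,85,-0.03,-0.07,-0.043,1,0,0,85,-0.03,-0.07,-0.043,1,0,0,85,-0.03,-0.07,-0.043,1,0,0,85,-0.03,-0.07,-0.043,1,0,0,85,-0.03,-0.07,-0.043,1,0,0,85,-0.03,-0.07,-0.043,1,0,0,85,-0.03,-0.07,-0.043,1,0,0,85,-0.03,-0.07,-0.043,1],
)

```text
t: 7.12
tool_pos: [516.9, 345.0, 169.8]
eef_rot: [0.0, 0.04, 0.999, 0.0]
force: [0.3, -0.5, 0.7]
width: 0.0
gripper_force: 0.0
```

Run:
```python
from g import *
rows([(518,344,170,2.59),(518,344,98,2.59)])
```

```text
t 7.12 tcp [516.9 345.  169.8] phi 3.062 force [ 0.3 -0.5  0.7] w 0.0 j7 0.4
[0.0, 0.0, 27.1, -0.0012, -0.0009, -0.0002, 1]
[0.0, 0.0, 27.1, -0.0012, -0.0009, 0.0718, 1]
```

Emit:
arm_command(
  plan=[0,0,27,-0.001,-0.001,0,1,0,0,27,-0.001,-0.001,0,1,0,0,27,-0.001,-0.001,0,1,0,0,27,-0.001,-0.001,0.02,1,0,0,27,-0.001,-0.001,0.04,1,0,0,27,-0.001,-0.001,0.055,1,0,0,27,-0.001,-0.001,0.065,1,0,0,27,-0.001,-0.001,0.07,1,0,0,27,-0.001,-0.001,0.072,1,0,0,27,-0.001,-0.001,0.072,1],
)

```text
t: 7.95
tool_pos: [517.9, 343.9, 97.8]
eef_rot: [-0.0, 0.269, 0.963, 0.0]
force: [-0.4, 0.3, -0.2]
width: -0.0
gripper_force: 0.0
```

```bash
sed -i 's/,126,x+/,98,x+/' arc.py; python3 arc.py 1.02 1.75 30 17
python3 - <<'E'
from g import *
p,d=manip.get_image("scene")
a=cv2.resize(p[95:215,230:390],(480,360),interpolation=cv2.INTER_CUBIC);w,_=manip.get_image("wrist")
cv2.imwrite("pics/dial3.png",np.hstack([a[:300,:380],cv2.resize(w,(400,300))])[:,:,::-1])
E
```

```text
t 7.95 tcp [517.9 343.9  97.8] phi 2.597 force [-0.4  0.3 -0.2] w -0.0 j7 -0.04
[0.0, -0.0, -3.8, 0.0076, 0.0015, -0.0002, 1]
[0.0, -0.0, -8.0, 0.0121, 0.0031, -0.0002, 1]
[0.0, -0.0, -12.2, 0.0167, 0.0042, -0.0002, 1]
[0.0, -0.0, -16.4, 0.0214, 0.005, -0.0002, 1]
[0.0, -0.0, -20.5, 0.0261, 0.0052, -0.0002, 1]
[0.0, -0.0, -24.7, 0.0308, 0.0051, -0.0002, 1]
[0.0, -0.0, -28.9, 0.0354, 0.0045, -0.0002, 1]
[0.0, -0.0, -33.1, 0.0399, 0.0036, -0.0002, 1]
[0.0, 0.0, -37.3, 0.0443, 0.0022, -0.0002, 1]
[0.0, 0.0, -41.5, 0.0485, 0.0004, -0.0002, 1]
```

View pics/dial3.png

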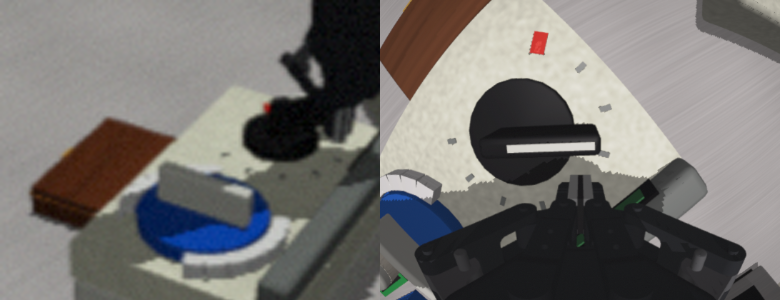

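The fingers (wrist view, about (580,185)) stand beside the fin on its clockwise side, at fin height, and the red mark lies anticlockwise of it. Pushing now.

Emit:
arm_command(
  plan=[0,0,-4,0.0076,0.0015,0,1,0,0,-8,0.0121,0.0031,0,1,0,0,-12.2,0.0167,0.0042,0,1,0,0,-16.4,0.0214,0.005,0,1,0,0,-20.5,0.0261,0.0052,0,1,0,0,-24.7,0.0308,0.0051,0,1,0,0,-29,0.0354,0.0045,0,1,0,0,-33,0.04,0.0036,0,1,0,0,-37.3,0.0443,0.0022,0,1,0,0,-41.5,0.0485,0.0004,0,1],
)

```text
t: 8.88
tool_pos: [479.0, 371.5, 99.5]
eef_rot: [0.003, -0.091, 0.996, 0.003]
force: [3.8, 2.7, -0.4]
width: 0.003
gripper_force: 1.5
```

```bash
python3 arc.py 1.75 2.36 17 17
```

```text
t 8.88 tcp [479.  371.5  99.5] phi -2.959 force [ 3.8  2.7 -0.4] w 0.003 j7 0.47
[0.3, 0.4, -3.3, 0.0053, -0.0008, 0.0015, 1]
[0.3, 0.4, -6.8, 0.0079, 0.0, 0.0014, 1]
[0.3, 0.4, -10.3, 0.0106, 0.0007, 0.0014, 1]
[0.2, 0.4, -13.8, 0.0133, 0.0012, 0.0014, 1]
[0.2, 0.4, -17.3, 0.0161, 0.0015, 0.0014, 1]
[0.2, 0.4, -20.8, 0.0188, 0.0016, 0.0014, 1]
[0.2, 0.4, -24.3, 0.0216, 0.0016, 0.0014, 1]
[0.2, 0.4, -27.8, 0.0244, 0.0014, 0.0013, 1]
[0.2, 0.4, -31.3, 0.0271, 0.0011, 0.0013, 1]
[0.2, 0.5, -34.8, 0.0298, 0.0005, 0.0013, 1]
```

Emit:
arm_command(
  plan=[0,0,-3.4,0.0027,0.0008,0,1,0,0,-6.9,0.0053,0.0016,0,1,0,0,-10.4,0.008,0.0023,0,1,0,0,-13.9,0.0107,0.0028,0,1,0,0,-17.4,0.0135,0.0031,0,1,0,0,-20.9,0.0162,0.0032,0,1,0,0,-24.4,0.019,0.0032,0,1,0,0,-27.9,0.0218,0.003,0,1,0,0,-31.4,0.0245,0.0027,0,1,0,0,-34.9,0.0272,0.0021,0,1],
)

```text
t: 9.72
tool_pos: [450.4, 369.5, 99.6]
eef_rot: [0.003, -0.386, 0.923, 0.003]
force: [0.6, 3.8, -0.3]
width: -0.001
gripper_force: 1.5
```

```bash
python3 arc.py 2.36 2.5 17 17
```

```text
t 9.72 tcp [450.4 369.5  99.6] phi -2.35 force [ 0.6  3.8 -0.3] w -0.001 j7 0.94
[0.2, 0.4, -0.7, 0.0032, -0.0012, 0.0015, 1]
[0.2, 0.4, -1.5, 0.0038, -0.001, 0.0015, 1]
[0.2, 0.4, -2.3, 0.0044, -0.0007, 0.0015, 1]
[0.2, 0.4, -3.1, 0.005, -0.0005, 0.0015, 1]
[0.1, 0.4, -3.9, 0.0056, -0.0003, 0.0015, 1]
[0.1, 0.4, -4.7, 0.0062, -0.0001, 0.0015, 1]
[0.1, 0.4, -5.5, 0.0068, 0.0, 0.0015, 1]
[0.1, 0.4, -6.3, 0.0074, 0.0002, 0.0015, 1]
[0.1, 0.4, -7.1, 0.008, 0.0004, 0.0015, 1]
[0.1, 0.4, -7.9, 0.0086, 0.0005, 0.0015, 1]
```

Emit:
arm_command(
  plan=[0,0,-1,0.001,0,0,1,0,0,-2,0.002,0,0,1,0,0,-3,0.003,0,0,1,0,0,-4,0.004,0.0003,0,1,0,0,-5,0.005,0.0005,0,1,0,0,-6,0.006,0.0007,0,1,0,0,-7,0.007,0.001,0,1,0,0,-8,0.008,0.001,0,1,0,0,-8,0.009,0.0012,0,1,0,0,-8,0.009,0.0012,0,1],
)

```text
t: 10.55
tool_pos: [448.0, 368.0, 99.7]
eef_rot: [0.009, -0.447, 0.895, 0.006]
force: [9.4, 13.6, -6.6]
width: 0.0
gripper_force: 8.3
```

```bash
cat > fin.py <<'E'
from g import *
s,p,T,f=state();print(s["t"],p.round(1),round(f,3),np.round(s["force"],1))
im,d=manip.get_image("wrist");W=wcloud(d,p,T);g=im.min(2)
k=(np.abs(W[...,2]-153)<6)&(np.hypot(W[...,0]-467.4,W[...,1]-325)<58)&(g>110)
print("white line px",k.sum())
if k.sum()>20:
    Q=W[k][:,:2];Q=Q[np.linalg.norm(Q-np.median(Q,0),axis=1)<60];c=Q.mean(0);a=np.linalg.svd(Q-c)[2][0];a*=np.sign(a@(c-[467.4,325]))
    an=np.arctan2(a[1],a[0]);print("centre",c.round(1),"world angle",an.round(3),"value",(2.2+.193-an%(2*np.pi)).round(3))
E
python3 fin.py
```

```text
10.55 [448.  368.   99.7] -2.215 [ 9.4 13.6 -6.6]
white line px 1066
centre [448.3 345.4] world angle 2.398 value -0.005
```

The dial is at its stop: the fin is at world angle 2.398 (value ≈ 0), with a 17 N stop reaction. Now I'll back off, rise and turn toward the cover.

Emit:
arm_command(
  plan=[0,0,0,-0.01,0,0,1,0,0,0,-0.028,0,0,1,0,0,0,-0.028,0,0,1,0,0,0,-0.028,0,-0.04,1,0,0,0,-0.028,0,-0.08,1,0,0,0,-0.028,0,-0.09,1,0,0,100,-0.028,0,-0.09,1,0,0,100,-0.028,0,-0.09,1,0,0,100,-0.028,0,-0.09,1,0,0,100,-0.028,0,-0.09,1],
)

```text
t: 11.43
tool_pos: [458.6, 381.2, 187.4]
eef_rot: [-0.0, -0.209, 0.978, -0.002]
force: [-0.7, -1.0, 0.4]
width: -0.002
gripper_force: 0.0
```

```bash
python3 fin.py; python3 -c "
from g import *
rows([(498.7,165.8,190,2.2)],0)"
```

```text
11.4333 [458.6 381.2 187.4] -2.72 [-0.7 -1.   0.4]
white line px 277
centre [444.5 349.4] world angle 2.391 value 0.002
t 11.48 tcp [458.5 381.5 187.7] phi -2.723 force [-0.2 -0.2  0.9] w 0.004 j7 0.72
[-0.2, 0.1, 77.9, 0.0508, -0.2134, -0.0016, 0]
```

Emit:
arm_command(
  plan=[0,0,78,0.051,-0.213,-0.002,0,0,0,78,0.051,-0.213,-0.002,0,0,0,78,0.051,-0.213,-0.002,0,0,0,78,0.051,-0.213,-0.002,0,0,0,78,0.051,-0.213,-0.002,0,0,0,78,0.051,-0.213,-0.002,0,0,0,78,0.051,-0.213,-0.002,0,0,0,78,0.051,-0.213,-0.002,0,0,0,78,0.051,-0.213,-0.002,0,0,0,78,0.051,-0.213,-0.002,0],
)

```text
t: 12.32
tool_pos: [500.1, 166.9, 189.4]
eef_rot: [-0.0, 0.401, 0.916, -0.001]
force: [1.0, -0.6, -0.4]
width: 0.499
gripper_force: 0.0
```

```bash
python3 -c "
from g import *
rows([(498.7,165.8,190,.193)],0)"
```

```text
t 12.32 tcp [500.1 166.9 189.4] phi 2.315 force [ 1.  -0.6 -0.4] w 0.499 j7 0.01
[-0.1, 0.2, 121.6, 0.0001, -0.0017, -0.0006, 0]
```

Emit:
arm_command(
  plan=[0,0,121.5,0,-0.001,0,0,0,0,121.5,0,-0.001,0,0,0,0,121.5,0,-0.001,0,0,0,0,121.5,0,-0.001,0,0,0,0,121.5,0,-0.001,0,0,0,0,121.5,0,-0.001,0,0,0,0,121.5,0,-0.001,0,0,0,0,121.5,0,-0.001,0,0,0,0,121.5,0,-0.001,0,0,0,0,121.5,0,-0.001,0,0],
)

```text
t: 13.15
tool_pos: [499.1, 166.6, 189.3]
eef_rot: [-0.0, 0.861, 0.508, -0.001]
force: [0.5, -0.0, -0.0]
width: 0.497
gripper_force: 0.0
```

Emit:
arm_command(
  plan=[0,0,50,0,0,0,0,0,0,50,0,0,0,0,0,0,50,0,0,0,0,0,0,50,0,0,0,0,0,0,50,0,0,0,0,0,0,50,0,0,0,0,0,0,50,0,0,0,0,0,0,50,0,0,0,0,0,0,50,0,0,0,0,0,0,50,0,0,0,0],
)

```text
t: 13.98
tool_pos: [499.8, 167.2, 189.5]
eef_rot: [0.0, 0.995, 0.1, -0.001]
force: [-0.3, -0.0, -0.1]
width: 0.503
gripper_force: 0.0
```

```bash
cat > cov.py <<'E'
from g import *
s,p,T,f=state()
im,d=manip.get_image("wrist");W=wcloud(d,p,T)
k=(np.abs(W[...,2]-156.5)<5)&(np.hypot(W[...,0]-498.7,W[...,1]-165.8)<55)&(im.min(2)>70)&((im.max(2).astype(int)-im.min(2))<40)
Q=W[k][:,:2];c,(a,b),an=cv2.minAreaRect(Q.astype(np.float32))
ax=np.linalg.svd(Q-Q.mean(0),full_matrices=False)[2][0]
print("handle n",k.sum(),np.round(c,1),round(a,1),round(b,1),"yaw",np.arctan(ax[1]/ax[0]).round(3))
h=cv2.cvtColor(im,cv2.COLOR_RGB2HSV)
k=(h[...,0]>100)&(h[...,0]<125)&(h[...,1]>120)&(np.abs(W[...,2]-123)<5)&(np.hypot(W[...,0]-498.7,W[...,1]-165.8)<70)
Q=W[k][:,:2].astype(np.float32);print("disc",Q.shape,cv2.minEnclosingCircle(Q))
rows([(498.7,165.8,190,.193),(498.7,165.8,101,.193)],0)
cv2.imwrite("pics/cov.png",im[:,:,::-1])
E
python3 cov.py
```

```text
handle n 2695 [499.5 167.9] 89.2 13.9 yaw 0.193
disc (14624, 2) ((499.4078369140625, 168.45372009277344), 59.45307922363281)
t 14.03 tcp [499.9 167.3 189.5] phi 0.2 force [-0.5 -0.2 -0.3] w 0.497 j7 -1.78
[-0.0, 0.0, 0.4, -0.0015, 0.0012, -0.0005, 0]
[-0.0, 0.0, 0.4, -0.0015, 0.0012, 0.0885, 0]
```

Handle at (499.5,168), 89×14 mm, yaw 0.193. That matches the top camera within 2 mm, and the TCP is centred. Lowering and gripping.

Emit:
arm_command(
  plan=[0,0,0,-0.0005,0,0.03,0,0,0,0,-0.0005,0,0.055,0,0,0,0,-0.0005,0,0.072,0,0,0,0,-0.0005,0,0.082,0,0,0,0,-0.0005,0,0.086,0,0,0,0,-0.0005,0,0.088,0,0,0,0,-0.0005,0,0.088,0,0,0,0,-0.0005,0,0.088,1,0,0,0,-0.0005,0,0.088,1,0,0,0,-0.0005,0,0.088,1],
  newtons=60,
)

```text
t: 14.87
tool_pos: [500.7, 167.6, 102.8]
eef_rot: [-0.0, 0.995, 0.099, 0.001]
force: [-1.0, -0.1, 3.3]
width: 0.153
gripper_force: 60.0
```

Emit:
arm_command(
  plan=[0,0,0,0,0,0,1,0,0,0,0,0,0,1,0,0,0,0,0,0,1,0,0,0,0,0,0,1,0,0,0,0,0,0,1,0,0,0,0,0,0,1,0,0,0,0,0,0,1,0,0,0,0,0,0,1,0,0,0,0,0,0,1,0,0,0,0,0,0,1],
)

```text
t: 15.7
tool_pos: [500.7, 167.6, 102.7]
eef_rot: [-0.0, 0.995, 0.099, 0.001]
force: [-0.9, -0.3, 6.5]
width: 0.149
gripper_force: 60.1
```

Gripped: the opening is about 13 mm at 60 N. Now the quarter turn anticlockwise.

Emit:
arm_command(
  plan=[0,0,-5,0,0,0,1,0,0,-10,0,0,0,1,0,0,-15,0,0,0,1,0,0,-20,0,0,0,1,0,0,-25,0,0,0,1,0,0,-30,0,0,0,1,0,0,-35,0,0,0,1,0,0,-40,0,0,0,1,0,0,-45,0,0,0,1,0,0,-50,0,0,0,1],
)

```text
t: 16.53
tool_pos: [500.8, 167.9, 102.8]
eef_rot: [-0.0, 0.86, 0.511, 0.001]
force: [-0.1, 1.0, 5.7]
width: 0.153
gripper_force: 60.3
```

Emit:
arm_command(
  plan=[0,0,-5,0,0,0,1,0,0,-10,0,0,0,1,0,0,-15,0,0,0,1,0,0,-20,0,0,0,1,0,0,-25,0,0,0,1,0,0,-30,0,0,0,1,0,0,-34,0,0,0,1,0,0,-37,0,0,0,1,0,0,-37,0,0,0,1,0,0,-37,0,0,0,1],
)

```text
t: 17.37
tool_pos: [499.5, 168.0, 102.7]
eef_rot: [-0.0, 0.654, 0.756, 0.0]
force: [-2.4, 0.1, 7.3]
width: 0.147
gripper_force: 60.6
```

Run:
```python
from g import *
rows([(500,167,101,1.76)]);print(np.round(state()[0]["ft_torque"],2))
im,d=manip.get_image("wrist")
cv2.imwrite("pics/turn.png",im[:,:,::-1])
```

```text
t 17.37 tcp [499.5 168.  102.7] phi 1.715 force [-2.4  0.1  7.3] w 0.147 j7 -0.63
[0.0, -0.1, -2.6, -0.0011, 0.0003, 0.0017, 1]
[ 0.04  0.54 -0.21]
```

View pics/turn.png

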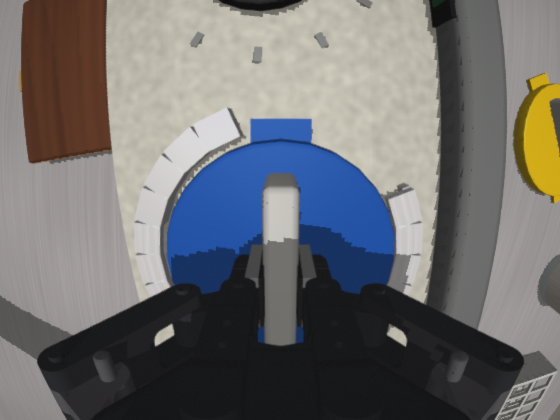

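The cover turned with the handle. Its lug shows clear of the ring segments at (281,130), 87° from the start. Lifting straight up.

Emit:
arm_command(
  plan=[0,0,0,0,0,-0.005,1,0,0,0,0,0,-0.01,1,0,0,0,0,0,-0.016,1,0,0,0,0,0,-0.024,1,0,0,0,0,0,-0.035,1,0,0,0,0,0,-0.055,1,0,0,0,0,0,-0.08,1,0,0,0,0,0,-0.105,1,0,0,0,0,0,-0.13,1,0,0,0,0,0,-0.135,1],
)

```text
t: 18.25
tool_pos: [502.4, 168.8, 241.8]
eef_rot: [0.002, 0.654, 0.756, 0.004]
force: [0.9, 0.4, -2.7]
width: 0.155
gripper_force: 59.2
```

Run:
```python
from g import *
rows([(500,-40,238,1.45),(493,-251,238,1.1)])
W=cloud("top",np.load("pics/top0.npz")["d"]); p,d=manip.get_image("scene");W=cloud("scene",d)
h=cv2.cvtColor(p,cv2.COLOR_RGB2HSV);k=(h[...,0]>100)&(h[...,0]<125)&(h[...,1]>120)&(np.hypot(W[...,0]-500,W[...,1]-167)<80)
print(k.sum(),np.percentile(W[k][:,2],[2,50,98]))
```

```text
t 18.25 tcp [502.4 168.8 241.8] phi 1.716 force [ 0.9  0.4 -2.7] w 0.155 j7 -0.5
[0.5, -0.2, 15.2, -0.2063, -0.0326, 0.0031, 1]
[0.5, -0.3, 35.3, -0.4141, -0.0699, 0.0023, 1]
976 [ 91.31682117 259.62392779 364.10170539]
```

The cover is lifted: force −2.7 N (about 0.28 kg) and the disc is near z 255. Carrying it over to the mat well above the bottles.

Emit:
arm_command(
  plan=[0,0,1,-0.01,-0.002,0,1,0,0,3,-0.03,-0.005,0,1,0,0,5,-0.055,-0.009,0,1,0,0,7,-0.085,-0.014,0,1,0,0,10,-0.115,-0.019,0,1,0,0,12,-0.145,-0.024,0,1,0,0,15,-0.175,-0.029,0,1,0,0,17,-0.205,-0.034,0,1,0,0,20,-0.235,-0.039,0,1,0,0,22,-0.265,-0.044,0,1],
)

```text
t: 19.13
tool_pos: [492.3, -103.7, 234.4]
eef_rot: [-0.002, 0.788, 0.616, -0.002]
force: [0.6, 0.1, -4.2]
width: 0.155
gripper_force: 58.9
```

Run:
```python
from g import *
rows([(493,-251,238,1.1)])
```

```text
t 19.13 tcp [ 492.3 -103.7  234.4] phi 1.328 force [ 0.6  0.1 -4.2] w 0.155 j7 -0.29
[-0.3, 0.1, 13.1, -0.1428, 0.0361, -0.0036, 1]
```

Emit:
arm_command(
  plan=[0,0,2,-0.03,0.007,0,1,0,0,4,-0.055,0.013,0,1,0,0,6,-0.08,0.02,0,1,0,0,8,-0.105,0.026,0,1,0,0,10,-0.125,0.031,0,1,0,0,12,-0.137,0.034,0,1,0,0,13,-0.143,0.036,0,1,0,0,13,-0.143,0.036,0,1,0,0,13,-0.143,0.036,0,1,0,0,13,-0.143,0.036,0,1],
)

```text
t: 19.97
tool_pos: [496.3, -246.2, 236.6]
eef_rot: [-0.001, 0.85, 0.526, 0.0]
force: [-0.5, 0.2, -3.0]
width: 0.155
gripper_force: 58.9
```

Run:
```python
from g import *
s,p,T,f=state();im,d=manip.get_image("wrist");W=wcloud(d,p,T);h=cv2.cvtColor(im,cv2.COLOR_RGB2HSV)
k=(h[...,0]>50)&(h[...,0]<85)&(h[...,1]>120)&(np.abs(W[...,2]-4)<10)
c,sz,a=cv2.minAreaRect(W[k][:,:2].astype(np.float32));print("mat",k.sum(),c,sz,a)
k=(h[...,0]>100)&(h[...,0]<125)&(h[...,1]>120)&(np.hypot(W[...,0]-p[0],W[...,1]-p[1])<75)&(W[...,2]>200)
print("disc",k.sum(),np.percentile(W[k][:,2],[5,50,95]),cv2.minEnclosingCircle(W[k][:,:2].astype(np.float32)))
rows([(493,-251,60,1.1),(493,-251,2,1.1)])
```

```text
mat 3328 (496.21307373046875, -244.66079711914062) (198.85301208496094, 197.9026336669922) 6.383408069610596
disc 23343 [245.02582052 256.13760604 257.25138042] ((501.7892150878906, -240.347900390625), 63.12997817993164)
t 20.02 tcp [ 496.3 -246.3  236.7] phi 1.109 force [-0.1  0.4 -3.2] w 0.152 j7 -0.22
[-0.0, -0.1, 0.5, -0.0059, -0.0008, 0.1767, 1]
[-0.0, -0.1, 0.5, -0.0059, -0.0008, 0.2347, 1]
```

Centred over the mat: mat centre (496,−245), cover within about 7 mm of it, underside near z 238. Lowering about 235 mm, slowly at the end.

Emit:
arm_command(
  plan=[0,0,0,-0.001,0,0.02,1,0,0,0,-0.002,0,0.05,1,0,0,0,-0.002,0,0.08,1,0,0,0,-0.002,0,0.11,1,0,0,0,-0.002,0,0.14,1,0,0,0,-0.002,0,0.165,1,0,0,0,-0.002,0,0.185,1,0,0,0,-0.002,0,0.2,1,0,0,0,-0.002,0,0.21,1,0,0,0,-0.002,0,0.215,1],
)

```text
t: 20.85
tool_pos: [494.9, -249.1, 20.6]
eef_rot: [-0.001, 0.851, 0.526, -0.0]
force: [0.9, 0.3, -3.5]
width: 0.15
gripper_force: 58.9
```

Emit:
arm_command(
  plan=[0,0,0,0,0,0.003,1,0,0,0,0,0,0.006,1,0,0,0,0,0,0.008,1,0,0,0,0,0,0.01,1,0,0,0,0,0,0.012,1,0,0,0,0,0,0.014,1,0,0,0,0,0,0.015,1,0,0,0,0,0,0.016,1,0,0,0,0,0,0.016,1,0,0,0,0,0,0.016,1],
)

```text
t: 21.68
tool_pos: [494.9, -250.4, 5.6]
eef_rot: [-0.0, 0.851, 0.525, 0.0]
force: [0.5, -0.8, -4.2]
width: 0.151
gripper_force: 58.9
```

Emit:
arm_command(
  plan=[0,0,0,0,0,0.0005,1,0,0,0,0,0,0.001,1,0,0,0,0,0,0.0015,1,0,0,0,0,0,0.002,1,0,0,0,0,0,0.0025,1,0,0,0,0,0,0.003,1,0,0,0,0,0,0.0035,1,0,0,0,0,0,0.004,1,0,0,0,0,0,0.004,1,0,0,0,0,0,0.004,1],
)

```text
t: 22.52
tool_pos: [494.9, -250.4, 1.8]
eef_rot: [0.0, 0.851, 0.525, -0.0]
force: [-2.0, 0.1, -1.0]
width: 0.152
gripper_force: 59.2
```

Touching: the force fell from −4 to −1 N. I'll go 1 mm more, open, and then rise.

Emit:
arm_command(
  plan=[0,0,0,0,0,0.0005,1,0,0,0,0,0,0.001,1,0,0,0,0,0,0.001,1,0,0,0,0,0,0.001,0.6,0,0,0,0,0,0.001,0.3,0,0,0,0,0,0.001,0,0,0,0,0,0,0.001,0,0,0,0,0,0,0.001,0,0,0,0,0,0,0.001,0,0,0,0,0,0,0.001,0],
)

```text
t: 23.35
tool_pos: [494.9, -250.4, 0.5]
eef_rot: [-0.0, 0.851, 0.525, 0.0]
force: [0.3, -0.6, 0.6]
width: 0.501
gripper_force: 0.0
```

Emit:
arm_command(
  plan=[0,0,0,0,0,-0.005,0,0,0,0,0,0,-0.02,0,0,0,0,0,0,-0.04,0,0,0,0,0,0,-0.07,0,0,0,0,0,0,-0.1,0,0,0,0,0,0,-0.13,0,0,0,0,0,0,-0.16,0,0,0,0,0,0,-0.19,0,0,0,0,0,0,-0.22,0,0,0,0,0,0,-0.23,0],
)

```text
t: 24.18
tool_pos: [497.3, -251.0, 235.8]
eef_rot: [0.004, 0.851, 0.525, 0.003]
force: [0.4, 0.5, 0.8]
width: 0.497
gripper_force: 0.0
```

Emit:
arm_command(
  plan=[0,0,0,-0.04,0,0,0,0,0,0,-0.08,0,0,0,0,0,0,-0.12,0,0,0,0,0,0,-0.16,0,0,0,0,0,0,-0.2,0,0,0,0,0,0,-0.22,0,0,0,0,0,0,-0.22,0,0,0,0,0,0,-0.22,0,0,0,0,0,0,-0.22,0,0,0,0,0,0,-0.22,0,0,0],
)

```text
t: 25.02
tool_pos: [397.5, -444.9, 230.5]
eef_rot: [-0.0, 0.85, 0.526, 0.001]
force: [-0.1, -0.0, -0.0]
width: 0.498
gripper_force: 0.0
```

Run:
```python
from g import *
print(state()[0]["t"],state()[1])
a,d=manip.get_image("top");b,_=manip.get_image("scene")
W=cloud("top",d);h=cv2.cvtColor(a,cv2.COLOR_RGB2HSV)
k=(h[...,0]>100)&(h[...,0]<125)&(h[...,1]>120)&(np.hypot(W[...,0]-496,W[...,1]+247)<95)&(W[...,2]<60)
print("disc",k.sum(),np.median(W[k],0).round(1),cv2.minEnclosingCircle(W[k][:,:2].astype(np.float32)))
cv2.imwrite("pics/end.png",np.hstack([cv2.resize(a,(400,300)),cv2.resize(b,(400,300))])[:,:,::-1])
```

```text
25.0167 [ 397.52168171 -444.85075133  230.51832056]
disc 1639 [ 493.8 -250.6   22. ] ((495.36444091796875, -254.2523651123047), 73.10726165771484)
```

View pics/end.png

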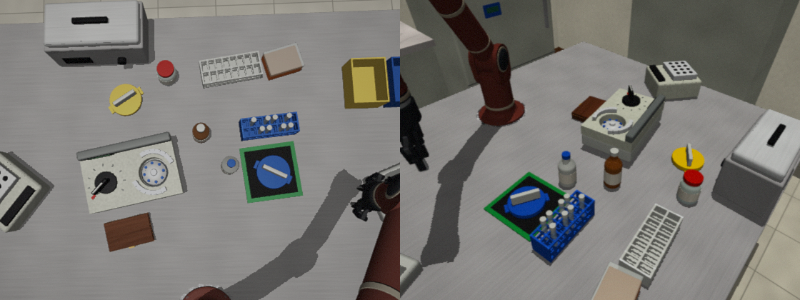

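The cover lies flat with its handle up, centred on the mat (disc top at z 22, centre about (494,−251)). The fin points at the red mark, all the bystanders are standing where they were, and the robot is clear of everything. Handing in.

```bash
python3 -c "
from bench import manip
print(manip.close_job())"
```

```text
the job is handed in; nothing more can be done
None
```

The dial was turned to its off stop first, then the blue cover was unlocked, lifted off and set down handle up, wholly on the mat; the bottles, racks and boxes stayed in place, and the job was handed in at about 25 s.

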